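# Unlock the reference-block case and put its key back

### The arm

A 7-joint arm with a two-finger parallel gripper is mounted at the origin on a cart in front of the work surface, level with it; the furniture and walls round the work are solid. World frame = base frame: x ahead of the robot, y to its left, z up, the work surface at z = 0. Lengths are in mm, angles in rad, forces in N, time in s.
With the tool pointing down it reaches from about 425 to 950 mm from the base axis. Payload 16.7 kg.
Tool frame: the origin (TCP) lies at the very end of the fingers, on their centre line; the grasp point (between the pads) lies 19 mm behind it (arm.grip_point_offset is the distance from the TCP to the grasp point, in mm); z points along the fingers, y is the line along which they close (so a half turn about z gives the same grasp; the last joint's range is limited). The gripper opens to 94 mm and grips with 3 to 60 N. Pads are 16 mm wide; open, the fingers measure 119 mm over their backs; the gripper's body (75 mm by 177 mm) begins 78 mm behind the grasp point.
Start: joints at [-1.353, 0.426, 0.074, 1.606, -0.034, 1.111, -0.067], TCP at [242.077, 630.058, 205.467] pointing down, gripper open.
Joint ranges: [-2.85, 2.85], [-0.5, 2.14], [-1.23, 1.37], [0.21, 2.46], [-1.02, 4.16], [0.16, 2.05], [-2.73, 2.73]. Speed limits (rad/s): [1.89, 1.89, 2.39, 2.39, 3.01, 3.01, 3.01].

### API

Orientations are given as a unit quaternion [w, x, y, z].
In Python, from bench import sense, viewer, ticket, arm gives the robot as it stands.
- The arm moves only by the shell command python3 -m crank 'ROWS' [FORCE]. ROWS is JSON, a list of rows, each a list of 3 entries, a list of its own where there are three numbers: the shift along the tool's x, y, z in m, then the turn about the tool's z in rad, then the finger opening in m, from 0 to 0.094. In form: [[[x, y, z], spin, claw], ...]. A call has 1 to 12 rows; each row is the pose to reach, as a shift and turn from the pose commanded when the call began, along the tool's axes at that moment; what a row does not reach only later rows make up. A row lasts 1/8 s, in which the tool goes at most 62.5 mm and 10.7 degrees, less where a joint would pass 70% of its speed; a pose out of reach is approached as far as the arm can. A call with a gripper value outside its range is refused whole. The fingers move at their own pace and stop on an object; FORCE is the grip in N (left out, the last holds). Time passes only in rows, so rows that repeat a pose let the fingers close. It gives the time, the measured TCP pose, the force, the opening and the grip force at its end, in the units of the state.
- sense(): the state, without advancing time (a new reading comes with each control period).
- viewer.camera(name): name is "side" or "top"; returns a dict with "img" (480x640x3 uint8, red, green, blue), "fx", "fy", "cx", "cy" (pixels), "eye" and "orientation" of the camera in the world. Camera axes: x right, y down, z forward; pixel columns grow to the right and rows downward; lengths in mm; the calibration is good to about 2 mm. A picture is of the moment at which its call begins. There is no depth.
- ticket.hand_in(): hands the job in; it is judged then, once.
The state is a dict: "time_s": time; "joints": joint angles; "joint_velocities": joint speeds; "effort": joint torques, N m; "ee_pos": TCP position; "tool_rot": TCP orientation; "force": force on the tool from outside, world axes, zero at the start; "torque": the same for the moment, N m; "grip_width": finger opening in mm; "grip_force": force on a finger pad.
Only numpy, scipy, OpenCV 4.12 (cv2) and the standard library are available. Lean on these libraries where they do the work, as an engineer would, in place of code of your own. Each camera call takes 0.05 s, during which the arm holds its last target. There are 200 camera calls.

### The job

Unlock the grey steel case with the round-headed key from the key block: put the key fully into the lock, turn it clockwise until the lid springs up, then turn it back to where it will come out, draw it out and stand it fully home in the slot it came from. The lock sits a few millimetres off its intended place, so feel for the keyway, and never force the key; leave the other two keys alone.

Things in the scene. Friction and masses are not known exactly. Their poses are not given: they have to be found in the camera images.
- round_key: The case's key: steel, black round flat head, 64 mm tall, 40 g, standing upright. Origin: middle of the blade's tip; z points up the shank to the head. Blade 12 mm wide (its y), 4 mm thick (its x), alike both ways round; its last 2 mm taper to 10.5 x 3 mm.
- key_head (a point): Centre of the round key's head, 48 mm above its tip: a disc 32 mm across (y and z), 8 mm thick (x), with flat faces to pinch.
- key_collar (a point): Underside of the round key's collar (16 mm across), 20 mm above its tip; it stops the key in the lock and in the block. Just below it the blade is cut to a round waist 4.4 mm thick and 7 mm long.
- square_key: Another key, the same but with a square head 31 x 32 mm; to be left alone.
- tab_key: A third key, the same but with a narrow head 17 mm wide and 38 mm tall; to be left alone.
- key_block: Fixed aluminium block 44 (x) x 140 (y) x 30 mm high; origin at the centre of its underside, z up. Three slots in its top at y = -45, 0 and 45 mm, each 5.6 mm (x) by 13.6 mm (y), 25 mm deep, hold a key each, blade along y; which key stands where varies. A key fully home has its tip 10 mm above the block's underside.
- case: Fixed grey steel case 170 (x) x 180 (y) x 70 mm high; origin at the centre of its underside, z up, x pointing from its front to its hinges. The front 70 mm of its top is a fixed deck with the lock; the rest is the lid, flush with it, hinged at the far edge, with a carrying handle 9 mm high.
- lock_spot (a point): Point of the case where the lock was meant to be, 52 mm in front of the case's centre and at the height of the lock's flat face (22 mm across, in a bezel 49 mm across, 6 mm above the deck). It was fitted by hand: the real keyway lies up to 5 mm off along the case's x, up to 4.5 mm along its y, and is turned up to 0.05 rad. Keyway 5.4 mm (x) by 13.4 mm (y).
- deck_front (a point): Middle of the deck's front edge. The lock: the key goes in 20 mm, blade along the case's y, until its collar meets the face; then it turns clockwise seen from above, with 0.05 to 0.2 N m, and stays where it is left. The lid is let go after 40 to 75 degrees; a hard stop follows at 85. More than 50 N of contact between key and lock, all sides added up, spoils the lock: 15 mm/s is fast enough.
- lid (a joint): Opening of the case's lid, rad: 0 shut. Once let go, a spring lifts it to about 0.2 and keeps it there (front edge 20 mm up).
- lid_edge (a point): Middle of the lid's front edge, on its upper side; 37 mm behind lock_spot while shut. Once the key is turned more than about 8 degrees the lock holds it (3.5 mm of lift play); it comes out only when turned back, anticlockwise, to where it went in, where there is a stop again.
There are look-alikes about, which are no part of the job. Leave any pink look-alike of the round_key alone.

How it is judged:
By the outcome, as a careful person would: the job done as asked, in the order asked, and still so for the second after the job is handed in, with the robot touching nothing.
It also fails if it takes over 72 s, if anything falls off the work surface, if the arm or the gripper's body presses on something with over 40 N, if the wrist force passes 120 N, or if a joint passes its speed limit or range.

## Working session

There is one attempt and no reset: what is moved stays moved. The work goes in short steps, Python scripts to look and compute and a shell command to move; the robot and the scene stay as the last step left them, time stands still between calls to the robot, and variables do not carry over. Pictures are saved under pics/ and viewed, at most 12 in all, crops included, and the job is handed in when it is done.

```bash
ls; mkdir -p pics; python3 - <<'E'
from bench import sense, viewer, ticket, arm
import cv2
print(sense())
for n in("side","top"):
    c=viewer.camera(n); cv2.imwrite(f"pics/{n}0.png",c["img"][:,:,::-1]); print({k:v for k,v in c.items() if k!="img"})
E
```

```text
pics
{'time_s': 0.0, 'joints': array([-1.35352667,  0.42671721,  0.07388393,  1.60656987, -0.03407648,
        1.11079762, -0.06708409]), 'joint_velocities': array([ 5.35585924e-05,  1.40266245e-04,  1.29765155e-04, -1.21277164e-03,
        1.40583612e-04,  7.24553947e-06, -3.72313754e-04]), 'effort': array([-8.61882345e-04, -9.35804772e+01,  3.66661325e+00, -4.54213393e+01,
       -4.87642188e-02,  1.98014919e-02,  1.28049232e-04]), 'ee_pos': array([241.96116027, 629.69714128, 204.80286979]), 'tool_rot': array([-5.06754901e-05,  1.82375484e-01,  9.83228765e-01, -6.14040424e-04]), 'force': array([-1.06613191,  0.09898739,  0.86990144]), 'torque': array([ 0.00254686, -0.01060947,  0.03808134]), 'grip_force': 0.0, 'grip_width': 94.10744016125736}
{'fx': 579.7184462421792, 'fy': 579.7184462421792, 'cx': 320.76364342166636, 'cy': 231.36940913437158, 'eye': array([297.87089366, 914.95203073, 581.11558005]), 'orientation': array([ 0.08946759, -0.17266845,  0.86181847, -0.46845499])}
{'fx': 526.9621689934086, 'fy': 526.9621689934086, 'cx': 315.8629417342255, 'cy': 237.80105182637442, 'eye': array([504.56136125, 200.59842323, 940.26591346]), 'orientation': array([-0.02858869,  0.71708885, -0.69421353,  0.05508041])}
```

View pics/side0.png

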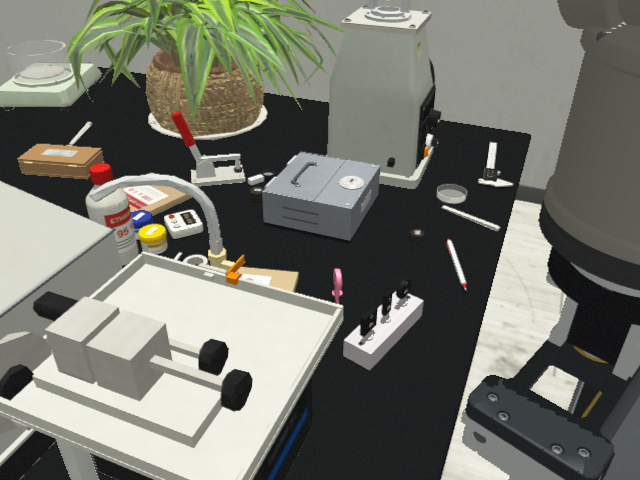

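View pics/top0.png

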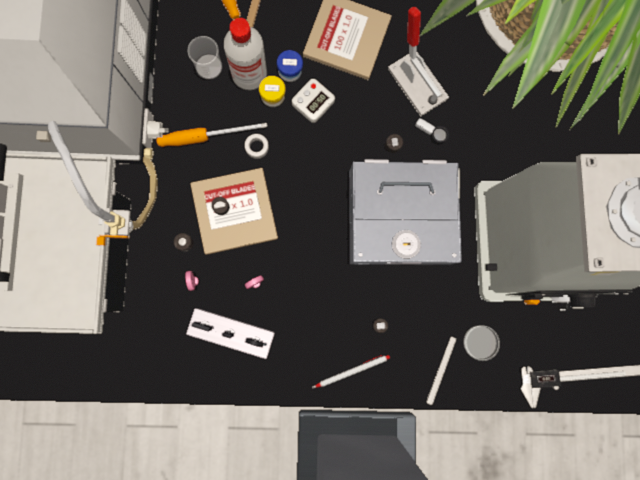

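The side view shows the key block around (385,330) and the case around (320,195). In the top view the keys are at about (203,325), (228,334) and (256,342), and the lock is at about (405,244). I'll enlarge these areas next.

```bash
python3 - <<'E'
import cv2,numpy as np
s=cv2.imread("pics/side0.png");t=cv2.imread("pics/top0.png")
z=lambda i,x,y,w,h,k:cv2.resize(i[y:y+h,x:x+w],None,fx=k,fy=k,interpolation=cv2.INTER_CUBIC)
a=z(s,335,265,100,75,4) # 400x300
a=np.vstack([z(s,335,270,100,100,3),])  #300x300
b=z(t,180,300,100,60,5) #500x300
c=z(t,340,150,130,120,2.5) #325x300
d=z(s,255,145,135,100,3) #405x300
out=np.zeros((600,800,3),np.uint8)
out[:300,:300]=a;out[:300,300:800]=b;out[300:,:325]=c;out[300:,330:735]=d
cv2.imwrite("pics/m1.png",out)
E
cat > h.py <<'E'
import numpy as np
from scipy.spatial.transform import Rotation as R
CAM={'side':(579.718,579.718,320.764,231.369,[297.871,914.952,581.116],[0.08946759,-0.17266845,0.86181847,-0.46845499]),
'top':(526.962,526.962,315.863,237.801,[504.561,200.598,940.266],[-0.02858869,0.71708885,-0.69421353,0.05508041])}
def rot(q): return R.from_quat([q[1],q[2],q[3],q[0]])
def px(cam,u,v,z):
    fx,fy,cx,cy,e,q=CAM[cam]; d=rot(q).apply([(u-cx)/fx,(v-cy)/fy,1]); e=np.array(e)
    return e+d*(z-e[2])/d[2]
def proj(cam,p):
    fx,fy,cx,cy,e,q=CAM[cam]; c=rot(q).inv().apply(np.array(p)-e); return cx+fx*c[0]/c[2],cy+fy*c[1]/c[2]
def totool(s,p):  # shift in tool axes (m) from TCP to world p
    return rot(s['tool_rot']).inv().apply(np.array(p)-s['ee_pos'])/1000
E
```

```text
(no output)
```

View pics/m1.png

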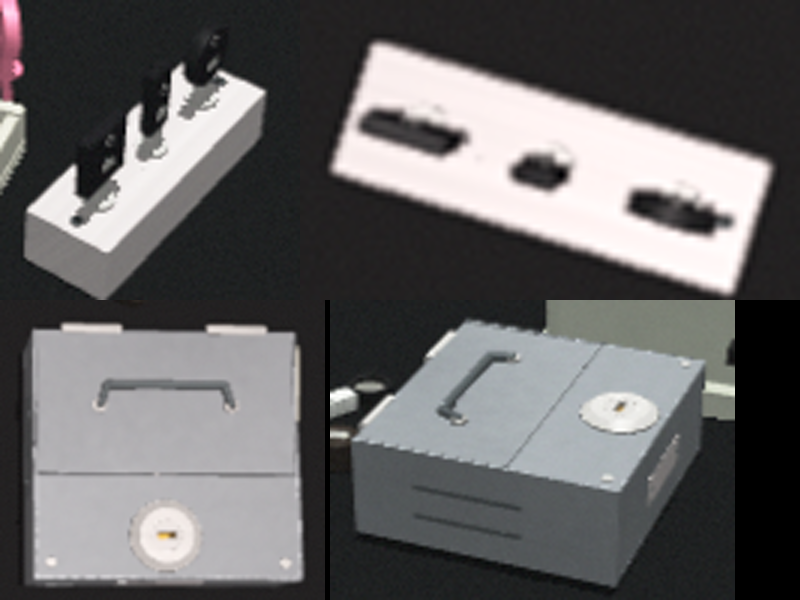

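The round key is the far one in the side view, which is the right one in the top view (crop 680,210). The lock bezel is centred at crop (166,535) in the top view and (619,411) in the side view.

```bash
python3 - <<'E'
from h import *
np.set_printoptions(precision=1,suppress=True)
B=[px('top',180+(x-300)/5,300+y/5,30) for x,y in [(370,40),(775,160),(737,295),(332,170)]]
B=np.array(B);print(B,B.mean(0)); d=(B[0]+B[3]-B[1]-B[2])[:2]/2; print("len",np.hypot(*d),"yaw of y",np.arctan2(d[1],d[0])-np.pi/2)
u=d/np.hypot(*d); c=B.mean(0)[:2]
for k in(-45,0,45): print("slot",k,c+k*u)
def T(x,y,z):return px('top',340+x/2.5,150+(y-300)/2.5,z)
C=np.array([T(*p,70) for p in [(33,331),(294,331),(302,580),(27,583)]]);print(C,C.mean(0))
d=(C[0]+C[3]-C[1]-C[2])[:2]; print("yaw",np.arctan2(d[1],d[0])-np.pi/2, "lid line",T(37,474,70),T(298,474,70))
print("bezel top",T(166,535,76),"keyway",T(167,535,76),"side",px('side',255+(619-330)/3,145+(411-300)/3,76), px('side',255+(620-330)/3,145+(406-300)/3,76))
print("head top",px('top',180+(680-300)/5,342,60),"head side",px('side',404,288.3,58))
# side check of block corners: (25,212),(107,250),(266,92)
for x,y in[(25,212),(107,250),(266,92)]: print(px('side',335+x/3,270+y/3,30))
E
```

```text
[[486.2 371.5  30. ]
 [449.9 232.7  30. ]
 [404.6 243.7  30. ]
 [442.4 381.7  30. ]] [445.8 307.4  30. ]
len 143.27205190099534 yaw of y -0.26182945066744745
slot -45 [434.1 263.9]
slot 0 [445.8 307.4]
slot 45 [457.4 350.8]
[[739.7 110.   70. ]
 [747.  -69.2  70. ]
 [576.3 -74.3  70. ]
 [568.3 110.2  70. ]] [657.8  19.2  70. ]
yaw 0.04215888196835915 lid line [641.6 105.1  70. ] [648.  -71.8  70. ]
bezel top [602.8  18.9  76. ] keyway [602.8  18.2  76. ] side [602.5  19.2  76. ] [604.2  12.8  76. ]
head top [434.7 262.   60. ] head side [433.4 261.8  58. ]
[485.8 368.5  30. ]
[444.2 376.8  30. ]
[406.  243.7  30. ]
```

```bash
python3 - <<'E'
from h import *
from bench import sense
np.set_printoptions(precision=4,suppress=True)
for z in range(0,320,40): print(z,px('side',342,308,z)[:2],px('top',104,332,z)[:2], px('top',108,155,z)[:2],px('side',150,255,z)[:2])
s=sense(); print(totool(s,[434,263,140])); 
q=rot(s['tool_rot']).apply([0,1,0]);print(np.arctan2(q[1],q[0]))
for p in [(200,560,300),(300,420,250)]: print(totool(s,p))
E
```

```text
0 [522.8811 273.0298] [439.8599 529.4424] [754.3012 546.4654] [877.0489 271.6192]
40 [507.3929 317.2153] [442.6124 515.453 ] [743.6769 531.7518] [837.1823 315.9018]
80 [491.9048 361.4008] [445.3649 501.4636] [733.0527 517.0382] [797.3157 360.1844]
120 [476.4167 405.5862] [448.1173 487.4742] [722.4285 502.3246] [757.4491 404.467 ]
160 [460.9285 449.7717] [450.8698 473.4847] [711.8042 487.611 ] [717.5825 448.7495]
200 [445.4404 493.9572] [453.6222 459.4953] [701.18   472.8974] [677.7159 493.0321]
240 [429.9523 538.1427] [456.3747 445.5059] [690.5558 458.1838] [637.8493 537.3147]
280 [414.4641 582.3281] [459.1271 431.5165] [679.9315 443.4702] [597.9827 581.5972]
[-0.3108 -0.2734  0.0652]
1.2039007318078578
[ 0.0142 -0.0803 -0.0951]
[-0.1294 -0.175  -0.0449]
```

```bash
python3 -m crank '[[[-0.129,-0.175,-0.045],0.8,0.06],[[-0.129,-0.175,-0.045],0.8,0.06],[[-0.129,-0.175,-0.045],0.8,0.06],[[-0.129,-0.175,-0.045],0.8,0.06],[[-0.129,-0.175,-0.045],0.8,0.06],[[-0.311,-0.273,0.035],1.466,0.06],[[-0.311,-0.273,0.065],1.466,0.06],[[-0.311,-0.273,0.065],1.466,0.06],[[-0.311,-0.273,0.065],1.466,0.06],[[-0.311,-0.273,0.065],1.466,0.06],[[-0.311,-0.273,0.065],1.466,0.06]]' 50
python3 - <<'E'
from h import *
from bench import sense,viewer
import cv2
s=sense();q=rot(s['tool_rot']);y=q.apply([0,1,0]);print(s['ee_pos'],np.arctan2(y[1],y[0]),q.apply([0,0,1]),s['force'],s['grip_width'],totool(s,[434,263,50]))
z=lambda i,x,y,w,h,k:cv2.resize(i[y:y+h,x:x+w],None,fx=k,fy=k,interpolation=cv2.INTER_CUBIC)
S=viewer.camera('side')['img'];T=viewer.camera('top')['img']
o=np.hstack([z(S,310,200,130,180,3),z(T,180,240,130,180,3)]);cv2.imwrite('pics/m2.png',o[:,:,::-1])
E
```

```text
time_s: 1.48
ee_pos: [434.2, 264.0, 140.5]
tool_rot: [-0.0, 0.793, 0.609, -0.0]
force: [0.2, 0.7, 0.7]
grip_width: 60.1
grip_force: 0.0
[434.21149569 264.04539189 140.48663142] -0.26107502879073924 [-3.26350785e-04 -1.69644099e-04 -9.99999932e-01] [0.22769969 0.68290998 0.70267963] 60.06630002214807 [-1.04210514e-03  9.00744936e-05  9.04868717e-02]
```

View pics/m2.png

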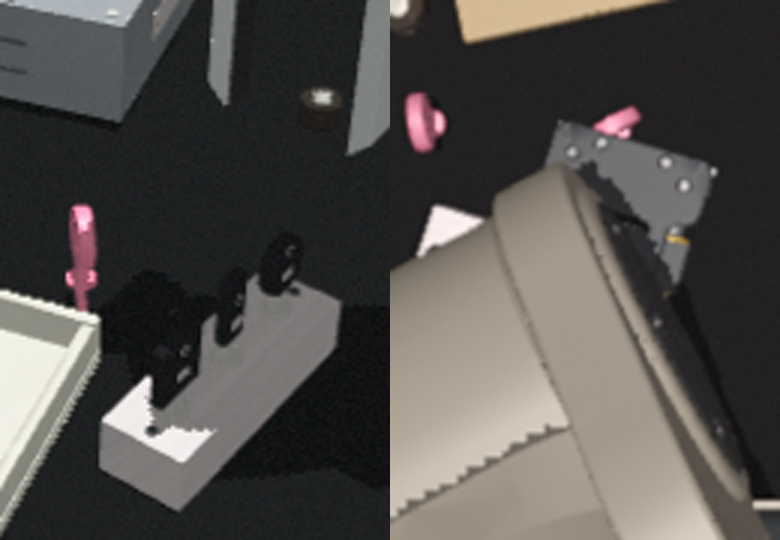

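The three keys stand undisturbed, and the round one is confirmed at side crop (283,262), midway between the fingertips at (220,100) and (370,120). I'm descending to grip it.

```bash
python3 -m crank '[[[-0.001,0,0.04],0,0.06],[[-0.001,0,0.08],0,0.06],[[-0.001,0,0.101],0,0.06],[[-0.001,0,0.101],0,0.06],[[-0.001,0,0.101],0,0.004],[[-0.001,0,0.101],0,0.004],[[-0.001,0,0.101],0,0.004],[[-0.001,0,0.101],0,0.004],[[-0.001,0,0.101],0,0.004],[[-0.001,0,0.101],0,0.004],[[-0.001,0,0.101],0,0.004]]' 50
python3 - <<'E'
from bench import sense
s=sense();print(s['force'],s['torque'])
E
```

```text
time_s: 2.95
ee_pos: [434.0, 262.8, 39.5]
tool_rot: [-0.0, 0.793, 0.609, -0.0]
force: [-2.4, 1.2, 2.5]
grip_width: 7.8
grip_force: 50.0
[-2.43850628  1.23086272  2.46839171] [ 0.08864121  0.68645729 -0.00501468]
```

The key is held. I'll lift it while I enlarge the lock from the first pictures.

```bash
python3 -m crank '[[[0,0,-0.01],0,0.004],[[0,0,-0.03],0,0.004],[[0,0,-0.07],0,0.004],[[0,0,-0.13],0,0.004],[[0,0,-0.13],0,0.004],[[0,0,-0.13],0,0.004]]' 50
python3 - <<'E'
from h import *
from bench import sense
import cv2
s=sense();print(s['ee_pos'],s['force'],s['torque'],s['grip_width'])
s_=cv2.imread("pics/side0.png");t=cv2.imread("pics/top0.png")
z=lambda i,x,y,w,h,k:cv2.resize(i[y:y+h,x:x+w],None,fx=k,fy=k,interpolation=cv2.INTER_NEAREST)
o=np.hstack([z(t,388,226,36,36,11),z(s_,333,164,36,36,11)]);cv2.imwrite('pics/m3.png',o)
E
```

```text
time_s: 3.7
ee_pos: [434.1, 262.7, 169.8]
tool_rot: [-0.0, 0.793, 0.609, 0.0]
force: [-0.6, -0.6, -0.6]
grip_width: 7.8
grip_force: 50.0
[434.08085805 262.72822861 169.76497922] [-0.62899631 -0.64064119 -0.63420644] [-0.0979897   0.12035033 -0.01808753] 7.817021459575906
```

View pics/m3.png

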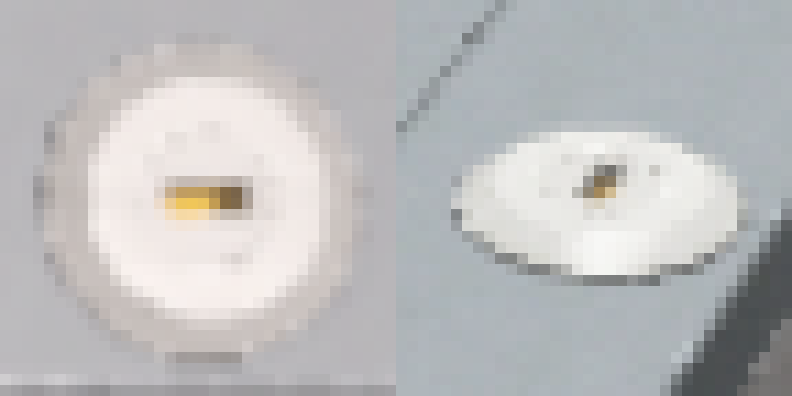

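The keyway is clear in both views: centred at top crop (204,200) and side crop (601,183).

```bash
python3 - <<'E'
from h import *
from bench import sense
np.set_printoptions(precision=4,suppress=True)
a=px('top',388+204/11-.5,226+200/11-.5,76); b=px('side',333+(601-396)/11-.5,164+183/11-.5,76);print(a,b)
# calibration check: head when homed, slot estimate with same -0.5
print(px('top',255.5,341.5,60))
s=sense()
for z in (140,112,100,):print(totool(s,[603,17,z]))
E
```

```text
[603.3094  19.5046  76.    ] [605.3264  12.4397  76.    ]
[435.4617 262.8651  60.    ]
[-0.1936  0.2268  0.0297]
[-0.1937  0.2268  0.0577]
[-0.1937  0.2268  0.0697]
```

```bash
python3 -m crank '[[[-0.04,0.047,0],-0.1,0.004],[[-0.08,0.094,0],-0.2,0.004],[[-0.12,0.141,0],-0.3,0.004],[[-0.16,0.188,0],-0.3,0.004],[[-0.192,0.227,0],-0.3,0.004],[[-0.192,0.227,0.02],-0.3,0.004],[[-0.192,0.227,0.04],-0.3,0.004],[[-0.192,0.227,0.05],-0.3,0.004],[[-0.192,0.227,0.05],-0.3,0.004],[[-0.192,0.227,0.05],-0.3,0.004]]' 50
cat > st.py <<'E'
from h import *
from bench import sense,viewer
np.set_printoptions(precision=3,suppress=True)
s=sense();q=rot(s['tool_rot']);y=q.apply([0,1,0])
print(round(s['time_s'],2),s['ee_pos'],"ang %.4f"%np.arctan2(y[1],y[0]),s['force'],s['torque'],round(s['grip_width'],2),'Ftool',q.inv().apply(s['force']),'to lock',totool(s,[603.5,18.5,85.5]))
E
python3 st.py
python3 - <<'E'
from h import *
from bench import viewer
import cv2
z=lambda i,x,y,w,h,k:cv2.resize(i[y:y+h,x:x+w],None,fx=k,fy=k,interpolation=cv2.INTER_CUBIC)
S=viewer.camera('side')['img'];T=viewer.camera('top')['img']
o=np.hstack([z(S,310,125,80,100,5),z(T,360,190,80,100,5)]);cv2.imwrite('pics/m4.png',o[:,:,::-1])
E
```

```text
time_s: 4.95
ee_pos: [603.9, 18.8, 120.0]
tool_rot: [0.0, 0.693, 0.721, 0.0]
force: [0.5, -0.5, -0.6]
grip_width: 7.8
grip_force: 50.0
4.95 [603.903  18.84  119.968] ang 0.0385 [ 0.522 -0.498 -0.643] [-0.115  0.01   0.059] 7.81 Ftool [-0.518  0.502  0.643] to lock [-0.    -0.     0.034]
```

View pics/m4.png

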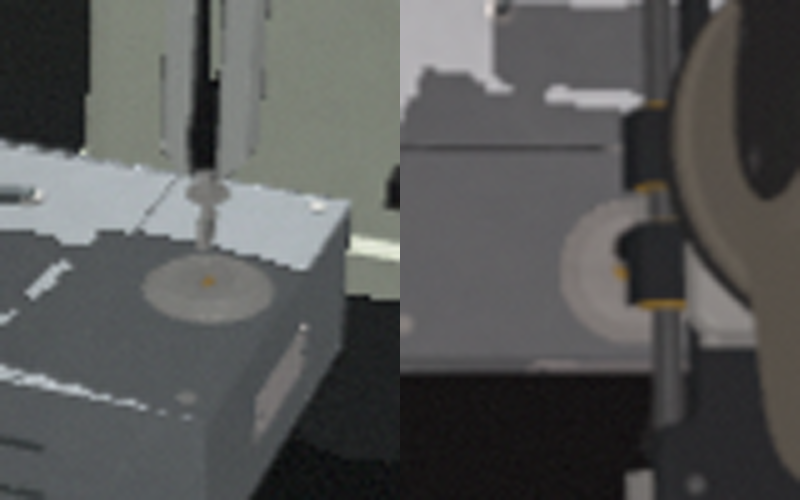

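The side crop shows the key's tip at (205,250) just above the keyway at (208,281). I'll use the known tip position to remove the camera's bias.

```bash
python3 - <<'E'
from h import *
tip=proj('side',[603.9,18.84,90.5]);obs=(310+205/5-.5,125+250/5-.5)
print(tip,obs); k=(351.6-.5,180.6-.5)
b=np.array(tip)-obs
print(px('side',k[0]+b[0],k[1]+b[1],76), px('side',310+208/5-.5+b[0],125+281/5-.5+b[1],76))
E
```

```text
(np.float64(350.9640728277179), np.float64(174.76632944205014)) (350.5, 174.5)
[604.29046385  12.97787325  76.        ] [603.4900385   15.19232916  76.        ]
```

```bash
python3 -m crank '[[[-0.002,0,0.006],0,0.004],[[-0.002,0,0.012],0,0.004],[[-0.002,0,0.0135],0,0.004],[[-0.002,0,0.0145],0,0.004],[[-0.002,0,0.0155],0,0.004],[[-0.002,0,0.0155],0,0.004]]' 50;python3 st.py
```

```text
time_s: 5.8
ee_pos: [603.8, 16.5, 104.0]
tool_rot: [0.0, 0.694, 0.72, -0.0]
force: [0.4, 0.8, -0.1]
grip_width: 7.8
grip_force: 50.0
5.8 [603.808  16.453 103.978] ang 0.0379 [ 0.354  0.781 -0.062] [-0.034  0.089 -0.039] 7.8 Ftool [0.767 0.383 0.062] to lock [ 0.002 -0.     0.018]
```

```bash
python3 -m crank '[[[0,0,0.001],0,0.004],[[0,0,0.002],0,0.004],[[0,0,0.002],0,0.004]]' 50;python3 st.py
```

```text
time_s: 6.18
ee_pos: [603.8, 16.4, 101.9]
tool_rot: [0.0, 0.694, 0.72, -0.0]
force: [-0.7, -0.8, -1.3]
grip_width: 7.8
grip_force: 50.0
6.17 [603.762  16.395 101.911] ang 0.0379 [-0.674 -0.812 -1.26 ] [-0.216  0.003  0.065] 7.77 Ftool [-0.785 -0.704  1.26 ] to lock [ 0.002 -0.     0.016]
```

```bash
python3 -m crank '[[[0,0,0.001],0,0.004],[[0,0,0.002],0,0.004],[[0,0,0.003],0,0.004],[[0,0,0.003],0,0.004]]' 50;python3 st.py
```

```text
time_s: 6.68
ee_pos: [603.7, 16.4, 98.9]
tool_rot: [-0.0, 0.694, 0.72, -0.0]
force: [0.3, -1.0, -0.5]
grip_width: 7.5
grip_force: 50.0
6.67 [603.727  16.424  98.868] ang 0.0379 [ 0.346 -0.994 -0.476] [-0.306  0.054 -0.016] 7.49 Ftool [-1.007  0.308  0.476] to lock [ 0.002 -0.     0.013]
```

```bash
python3 - <<'E'
from h import *
from bench import viewer
import cv2
z=lambda i,x,y,w,h,k:cv2.resize(i[y:y+h,x:x+w],None,fx=k,fy=k,interpolation=cv2.INTER_CUBIC)
S=viewer.camera('side')['img']
cv2.imwrite('pics/m5.png',z(S,325,145,55,55,10)[:,:,::-1])
E
```

```text
(no output)
```

View pics/m5.png

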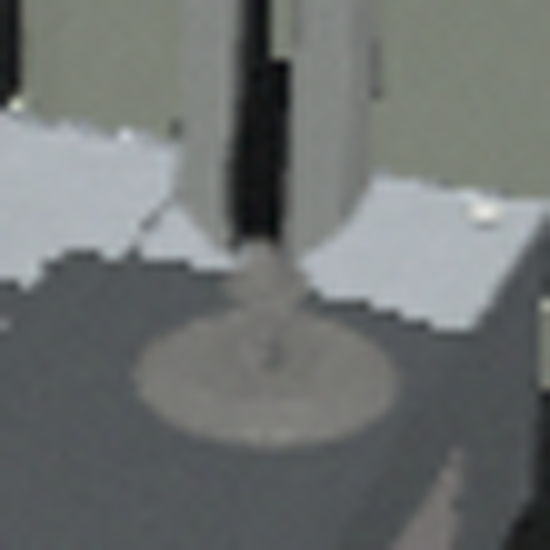

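The blade (crop 270,310–360) goes straight into the keyway with about 11 mm left to show, so I'll carry on down.

```bash
python3 -m crank '[[[0,0,0.001],0,0.004],[[0,0,0.002],0,0.004],[[0,0,0.003],0,0.004],[[0,0,0.004],0,0.004],[[0,0,0.004],0,0.004]]' 50;python3 st.py
```

```text
time_s: 7.35
ee_pos: [603.7, 16.4, 94.9]
tool_rot: [-0.0, 0.694, 0.72, -0.0]
force: [1.4, -2.0, -1.2]
grip_width: 7.6
grip_force: 50.0
7.35 [603.745  16.439  94.868] ang 0.0379 [ 1.36  -1.989 -1.151] [-0.474 -0.013  0.025] 7.58 Ftool [-2.039  1.284  1.151] to lock [ 0.002 -0.     0.009]
```

```bash
python3 -m crank '[[[-0.0004,0,0],0,0.004],[[-0.0004,0,0],0,0.004]]' 50;python3 st.py;  python3 -m crank '[[[0,0,0.001],0,0.004],[[0,0,0.002],0,0.004],[[0,0,0.003],0,0.004],[[0,0,0.004],0,0.004],[[0,0,0.005],0,0.004],[[0,0,0.005],0,0.004]]' 50;python3 st.py
```

```text
time_s: 7.6
ee_pos: [603.8, 16.2, 95.0]
tool_rot: [-0.0, 0.694, 0.72, 0.0]
force: [0.4, 0.2, -0.5]
grip_width: 7.5
grip_force: 50.0
7.6 [603.776  16.228  94.979] ang 0.0380 [ 0.364  0.167 -0.504] [-0.083  0.013  0.024] 7.51 Ftool [0.153 0.37  0.504] to lock [ 0.002 -0.     0.009]
time_s: 8.35
ee_pos: [603.7, 16.0, 89.9]
tool_rot: [-0.0, 0.694, 0.72, -0.0]
force: [-0.8, -0.2, -0.1]
grip_width: 7.6
grip_force: 50.0
8.35 [603.745  16.042  89.886] ang 0.0380 [-0.843 -0.166 -0.107] [-0.071  0.06   0.01 ] 7.59 Ftool [-0.134 -0.849  0.107] to lock [ 0.002 -0.     0.004]
```

Now the last 4–5 mm, in small steps until the collar seats.

```bash
python3 -m crank '[[[0,0,0.001],0,0.004],[[0,0,0.002],0,0.004],[[0,0,0.003],0,0.004],[[0,0,0.0038],0,0.004],[[0,0,0.0038],0,0.004]]' 50;python3 st.py;  python3 -m crank '[[[0,0,0.0005],0,0.004],[[0,0,0.0005],0,0.004]]' 50;python3 st.py
```

```text
time_s: 8.98
ee_pos: [603.8, 16.1, 86.1]
tool_rot: [-0.0, 0.694, 0.72, -0.0]
force: [-0.1, 0.1, -0.7]
grip_width: 7.8
grip_force: 50.0
8.97 [603.759  16.057  86.125] ang 0.0379 [-0.054  0.09  -0.697] [-0.077  0.049 -0.002] 7.82 Ftool [ 0.092 -0.05   0.697] to lock [ 0.002 -0.     0.001]
time_s: 9.22
ee_pos: [603.8, 16.1, 85.7]
tool_rot: [-0.0, 0.694, 0.72, -0.0]
force: [-1.0, -0.4, -1.0]
grip_width: 7.9
grip_force: 50.0
9.22 [603.785  16.075  85.651] ang 0.0380 [-0.96  -0.364 -0.988] [-0.098  0.066  0.005] 7.92 Ftool [-0.328 -0.973  0.988] to lock [ 0.002 -0.     0.   ]
```

```bash
for i in 1 2; do python3 -m crank '[[[0,0,0.0004],0,0.004],[[0,0,0.0004],0,0.004]]' 50 >/dev/null;python3 st.py; done
```

```text
9.47 [603.86   16.084  85.446] ang 0.0379 [-1.701 -0.026  4.021] [-0.069  0.358  0.014] 7.66 Ftool [ 0.038 -1.7   -4.021] to lock [ 0.002 -0.    -0.   ]
9.72 [603.873  16.031  85.337] ang 0.0378 [-3.3    0.263  9.867] [0.011 0.943 0.043] 7.68 Ftool [ 0.39  -3.286 -9.867] to lock [ 0.002 -0.    -0.   ]
```

Seated: the collar meets the face at TCP z of about 85.5. I'll ease off slightly and start turning clockwise.

```bash
python3 -m crank '[[[0,0,-0.0005],0,0.004],[[0,0,-0.0005],0.06,0.004],[[0,0,-0.0005],0.12,0.004],[[0,0,-0.0005],0.18,0.004],[[0,0,-0.0005],0.24,0.004],[[0,0,-0.0005],0.3,0.004],[[0,0,-0.0005],0.3,0.004]]' 50 >/dev/null;python3 st.py
```

```text
10.6 [602.992  16.264  85.352] ang -0.2628 [-5.755  1.806  9.156] [0.177 1.788 0.044] 7.93 Ftool [ 0.247 -6.042 -9.146] to lock [ 0.002 -0.    -0.   ]
```

```bash
python3 -m crank '[[[0,-0.0005,-0.0004],0,0.004],[[0,-0.001,-0.0008],0,0.004],[[0,-0.001,-0.0008],0,0.004]]' 50 >/dev/null;python3 st.py
```

```text
10.97 [602.694  16.256  85.865] ang -0.2621 [ 0.979 -0.781 -6.644] [-0.161 -0.126  0.029] 7.44 Ftool [-0.498  1.149  6.644] to lock [0.002 0.    0.   ]
```

The forces fit the key's axis lying about 3.5 mm along tool +x from the TCP, so I'll turn about that axis.

```bash
python3 -m crank '[[[0,-0.0002,0.0003],0.06,0.004],[[0,-0.0004,0.0003],0.12,0.004],[[0.0001,-0.0006,0.0003],0.18,0.004],[[0.0001,-0.0008,0.0003],0.24,0.004],[[0.0002,-0.001,0.0003],0.3,0.004],[[0.0002,-0.001,0.0003],0.3,0.004]]' 50 >/dev/null;python3 st.py
```

```text
11.72 [602.11   16.549  85.816] ang -0.5617 [ 1.182 -1.515 -5.283] [-0.561 -0.308  0.125] 7.46 Ftool [-0.65   1.805  5.284] to lock [0.002 0.    0.   ]
```

```bash
python3 -m crank '[[[0,-0.0001,0.0003],0.06,0.004],[[0,-0.0003,0.0003],0.12,0.004],[[0.0001,-0.0005,0.0003],0.18,0.004],[[0.0001,-0.0006,0.0003],0.24,0.004],[[0.0002,-0.0008,0.0003],0.3,0.004],[[0.0002,-0.0008,0.0003],0.3,0.004]]' 50 >/dev/null;python3 st.py
```

```text
12.47 [601.637  16.987  85.704] ang -0.8608 [ 2.592 -3.057 -1.666] [-0.868 -0.29   0.093] 7.6 Ftool [-0.027  4.006  1.669] to lock [0.002 0.    0.   ]
```

```bash
python3 -m crank '[[[0,0.0004,0.0001],0.06,0.004],[[0,0.0003,0.0001],0.12,0.004],[[0.0001,0.0002,0.0001],0.18,0.004],[[0.0001,0.0001,0.0001],0.24,0.004],[[0.0001,0.0001,0.0001],0.24,0.004]]' 50 >/dev/null;python3 st.py
python3 - <<'E'
from bench import viewer
import cv2
S=viewer.camera('side')['img'][120:250,240:400]
cv2.imwrite('pics/m6.png',cv2.resize(S,None,fx=4,fy=4,interpolation=cv2.INTER_CUBIC)[:,:,::-1])
E
```

```text
13.1 [601.532  17.325  85.598] ang -1.0998 [-1.079 -1.634  1.729] [-0.504  0.278  0.108] 7.39 Ftool [-1.703  0.967 -1.729] to lock [ 0.002 -0.     0.   ]
```

View pics/m6.png

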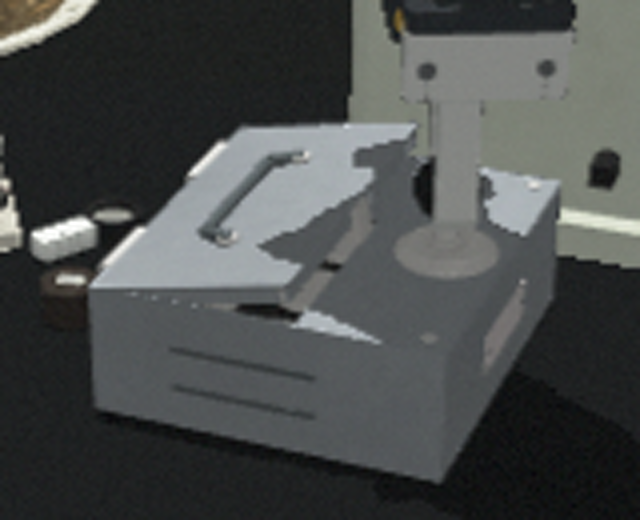

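The lid is up: its front edge stands clear at crop (350,230). Now I'll turn back anticlockwise along the same path.

```bash
python3 -m crank '[[[0,0.0001,-0.0001],-0.09,0.004],[[0,0.0003,-0.0001],-0.18,0.004],[[0,0.0004,-0.0001],-0.27,0.004],[[0.0001,0.0006,-0.0001],-0.36,0.004],[[0.0001,0.0008,-0.0001],-0.45,0.004],[[0.0002,0.001,-0.0001],-0.54,0.004],[[0.0002,0.001,-0.0001],-0.54,0.004]]' 50 >/dev/null;python3 st.py
```

```text
14.03 [602.274  16.469  85.689] ang -0.5608 [ 1.545 -1.046 -2.38 ] [-0.503 -0.272 -0.052] 7.7 Ftool [-0.065  1.865  2.38 ] to lock [ 0.002 -0.     0.   ]
```

```bash
python3 -m crank '[[[0,0.0003,0],-0.1,0.004],[[0,0.0006,0],-0.2,0.004],[[0.0001,0.0008,0],-0.3,0.004],[[0.0002,0.0011,0],-0.4,0.004],[[0.0003,0.0014,0],-0.5,0.004],[[0.0004,0.0016,0],-0.56,0.004],[[0.0004,0.0016,0],-0.58,0.004],[[0.0004,0.0016,0],-0.58,0.004]]' 50 >/dev/null;python3 st.py
```

```text
15.03 [603.567  16.161  85.602] ang 0.0167 [-1.902  0.412  1.874] [-0.102  0.607 -0.067] 7.55 Ftool [ 0.444 -1.895 -1.873] to lock [ 0.002 -0.     0.   ]
```

```bash
for i in 1 2 3; do python3 -m crank '[[[0,0,-0.0001],-0.02,0.004],[[0,0,-0.0001],-0.02,0.004]]' 50 >/dev/null;python3 st.py;done
```

```text
15.28 [603.581  16.148  85.623] ang 0.0381 [-1.809  0.157  0.52 ] [ 0.008  0.564 -0.056] 7.74 Ftool [ 0.226 -1.802 -0.52 ] to lock [0.002 0.    0.   ]
15.53 [603.601  16.183  85.67 ] ang 0.0585 [-1.681  0.934 -0.743] [ 0.106  0.47  -0.045] 7.65 Ftool [ 1.031 -1.623  0.744] to lock [0.002 0.    0.   ]
15.78 [603.589  16.102  85.739] ang 0.0784 [ 0.046  1.293 -3.479] [ 0.183  0.327 -0.044] 8.11 Ftool [1.285 0.148 3.479] to lock [0.002 0.    0.   ]
```

```bash
for i in 1 2 3; do python3 -m crank '[[[0,0,0.0001],-0.02,0.004],[[0,0,0.0001],-0.02,0.004]]' 50 >/dev/null;python3 st.py;done
```

```text
16.02 [603.624  16.096  85.739] ang 0.0985 [-1.612  1.741 -4.491] [ 0.347  0.356 -0.021] 7.8 Ftool [ 1.891 -1.432  4.491] to lock [0.002 0.    0.   ]
16.27 [603.695  16.101  85.702] ang 0.1185 [-1.526  2.257 -2.272] [0.332 0.43  0.007] 7.95 Ftool [ 2.421 -1.248  2.273] to lock [0.002 0.    0.   ]
16.52 [603.751  16.069  85.664] ang 0.1384 [-1.954  1.664 -0.025] [ 0.371  0.464 -0.088] 8.21 Ftool [ 1.918 -1.705  0.025] to lock [0.002 0.    0.   ]
```

The grip width is growing (8.2 mm), so the key has reached the stop and is twisting in the pads. I'll relax the turn and draw it up gently.

```bash
python3 -m crank '[[[0,0,-0.0005],0.06,0.004],[[0,0,-0.0015],0.06,0.004],[[0,0,-0.002],0.06,0.004],[[0,0,-0.002],0.06,0.004]]' 50 >/dev/null;python3 st.py
python3 -m crank '[[[0,0,-0.001],0,0.004],[[0,0,-0.002],0,0.004],[[0,0,-0.003],0,0.004],[[0,0,-0.003],0,0.004]]' 50 >/dev/null;python3 st.py
```

```text
17.02 [603.721  15.918  87.662] ang 0.0787 [-1.302  0.357 -0.663] [-0.115  0.485  0.034] 7.37 Ftool [ 0.459 -1.27   0.663] to lock [ 0.003 -0.     0.002]
17.52 [603.729  16.051  90.692] ang 0.0779 [-0.971 -0.209  0.059] [-0.067  0.456  0.032] 7.7 Ftool [-0.133 -0.984 -0.059] to lock [ 0.002 -0.     0.005]
```

```bash
python3 -m crank '[[[0,0,-0.0018],0,0.004],[[0,0,-0.0036],0,0.004],[[0,0,-0.0054],0,0.004],[[0,0,-0.0072],0,0.004],[[0,0,-0.009],0,0.004],[[0,0,-0.0108],0,0.004],[[0,0,-0.0126],0,0.004],[[0,0,-0.0144],0,0.004],[[0,0,-0.0162],0,0.004],[[0,0,-0.018],0,0.004],[[0,0,-0.018],0,0.004]]' 50 >/dev/null;python3 st.py
python3 -m crank '[[[0,0,-0.02],0,0.004],[[0,0,-0.06],0,0.004],[[0,0,-0.06],0,0.004],[[0,0,-0.06],0,0.004]]' 50 >/dev/null;python3 st.py
python3 - <<'E'
from h import *
from bench import sense,viewer
s=sense(); 
for z in(110,80):print(totool(s,[434.05,262.75,z]))
import cv2
S=viewer.camera('side')['img'][90:220,250:410]
cv2.imwrite('pics/m7.png',cv2.resize(S,None,fx=4,fy=4,interpolation=cv2.INTER_CUBIC)[:,:,::-1])
E
```

```text
18.9 [603.777  16.03  108.721] ang 0.0780 [0.512 0.61  0.741] [-0.054  0.06   0.006] 7.73 Ftool [ 0.568  0.558 -0.741] to lock [ 0.002 -0.     0.023]
19.4 [603.71   16.168 169.099] ang 0.0781 [-0.034 -0.589 -1.18 ] [-0.079  0.07  -0.009] 7.36 Ftool [-0.585 -0.08   1.18 ] to lock [ 0.002 -0.     0.084]
[ 0.25904756 -0.1499418   0.05909264]
[ 0.25903744 -0.14996054  0.08909264]
```

View pics/m7.png

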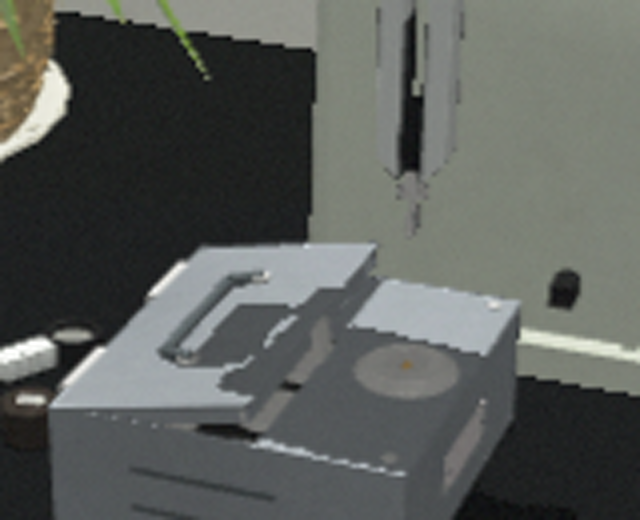

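The key is in hand (tip at crop 412,235), the lid is open and the lock is clear. I'm carrying it back over the slot.

```bash
python3 -m crank '[[[0.052,-0.03,0],0.08,0.004],[[0.104,-0.06,0],0.17,0.004],[[0.156,-0.09,0],0.25,0.004],[[0.207,-0.12,0],0.34,0.004],[[0.259,-0.15,0],0.34,0.004],[[0.259,-0.15,0.03],0.34,0.004],[[0.259,-0.15,0.07],0.34,0.004],[[0.259,-0.15,0.095],0.34,0.004],[[0.259,-0.15,0.095],0.34,0.004],[[0.259,-0.15,0.095],0.34,0.004]]' 50 >/dev/null;python3 st.py
python3 - <<'E'
from h import *
from bench import sense,viewer
print(proj('side',[603.71,16.17,139.6]), totool(sense(),[434.05,262.75,62]))
import cv2
S=viewer.camera('side')['img'][260:380,335:435]
cv2.imwrite('pics/m8.png',cv2.resize(S,None,fx=5,fy=5,interpolation=cv2.INTER_CUBIC)[:,:,::-1])
E
```

```text
20.7 [434.292 262.524  74.17 ] ang -0.2624 [ 0.039 -0.047 -0.726] [-0.044  0.072 -0.039] 8.17 Ftool [-0.036  0.05   0.726] to lock [-0.192  0.227 -0.011]
(np.float64(352.56274363099436), np.float64(149.6359981801)) [ 0.00015602 -0.00029463  0.01217033]
```

View pics/m8.png

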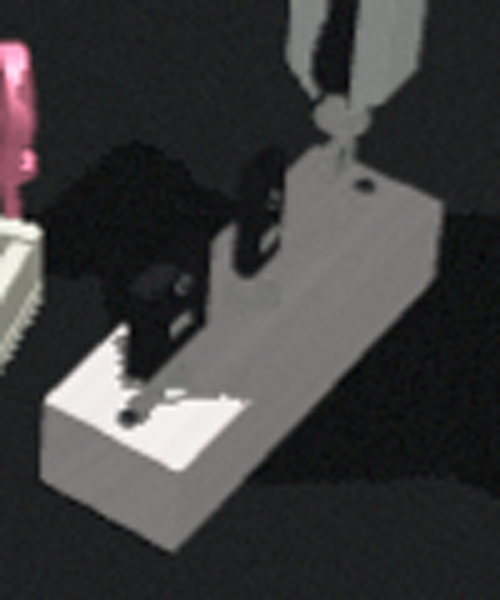

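The key is over its slot: the tip at crop (342,175) projects down to about (342,211), where the slot lies between the middle key and the far screw (365,185). I'll lower it gently.

```bash
python3 -m crank '[[[0.0002,-0.0003,0.006],0,0.004],[[0.0002,-0.0003,0.012],0,0.004],[[0.0002,-0.0003,0.013],0,0.004],[[0.0002,-0.0003,0.014],0,0.004],[[0.0002,-0.0003,0.015],0,0.004],[[0.0002,-0.0003,0.016],0,0.004],[[0.0002,-0.0003,0.017],0,0.004],[[0.0002,-0.0003,0.017],0,0.004]]' 50 >/dev/null;python3 st.py
```

```text
21.75 [433.715 262.819  56.524] ang -0.2621 [-0.021  0.569 -1.009] [-0.094  0.074 -0.03 ] 7.85 Ftool [ 0.544 -0.168  1.009] to lock [-0.192  0.227 -0.029]
```

```bash
python3 -m crank '[[[0,0.0002,0.001],0,0.004],[[0,0.0002,0.002],0,0.004],[[0,0.0002,0.003],0,0.004],[[0,0.0002,0.003],0,0.004]]' 50 >/dev/null;python3 st.py
python3 -m crank '[[[0,0,0.001],0,0.004],[[0,0,0.002],0,0.004],[[0,0,0.003],0,0.004],[[0,0,0.004],0,0.004],[[0,0,0.004],0,0.004]]' 50 >/dev/null;python3 st.py
```

```text
22.25 [433.877 262.755  53.503] ang -0.2621 [-0.531 -0.403 -2.027] [-0.082  0.061 -0.082] 7.85 Ftool [-0.527 -0.408  2.027] to lock [-0.192  0.227 -0.032]
22.88 [433.858 262.729  49.464] ang -0.2621 [ 0.319  0.583 -0.641] [-0.056  0.11   0.018] 7.73 Ftool [0.646 0.158 0.64 ] to lock [-0.192  0.227 -0.036]
```

It's sliding in freely.

```bash
python3 -m crank '[[[0,0,0.0015],0,0.004],[[0,0,0.003],0,0.004],[[0,0,0.0045],0,0.004],[[0,0,0.006],0,0.004],[[0,0,0.0075],0,0.004],[[0,0,0.009],0,0.004],[[0,0,0.009],0,0.004]]' 50 >/dev/null;python3 st.py
python3 -m crank '[[[0,0,0.0008],0,0.004],[[0,0,0.0008],0,0.004]]' 50 >/dev/null;python3 st.py
```

```text
23.75 [433.817 262.715  40.423] ang -0.2620 [-1.828  0.007 -1.958] [-0.034  0.246  0.004] 7.5 Ftool [-0.466 -1.767  1.958] to lock [-0.192  0.227 -0.045]
24.0 [433.875 262.786  39.751] ang -0.2620 [-0.725  0.072 -0.537] [0.029 0.324 0.031] 7.75 Ftool [-0.119 -0.719  0.537] to lock [-0.192  0.227 -0.046]
```

```bash
for i in 1 2 3; do python3 -m crank '[[[0,0,0.0006],0,0.004],[[0,0,0.0006],0,0.004]]' 50 >/dev/null;python3 st.py;done
```

```text
24.25 [433.944 262.835  39.417] ang -0.2621 [-3.569 -0.373  5.478] [-0.183  0.743 -0.017] 7.67 Ftool [-1.284 -3.351 -5.477] to lock [-0.192  0.227 -0.046]
24.5 [434.005 262.861  39.312] ang -0.2622 [-6.177 -3.36  19.982] [-0.784  1.731 -0.004] 7.62 Ftool [ -4.836  -5.102 -19.983] to lock [-0.192  0.227 -0.046]
24.75 [434.016 262.981  39.201] ang -0.2623 [-10.17   -6.007  35.137] [-1.225  2.55   0.008] 7.75 Ftool [ -8.405  -8.287 -35.14 ] to lock [-0.192  0.227 -0.047]
```

The key is home (collar on the block). I'll relax the push, release and retreat.

```bash
python3 -m crank '[[[0,0,-0.001],0,0.004],[[0,0,-0.0012],0,0.004],[[0,0,-0.0012],0,0.05],[[0,0,-0.0012],0,0.05],[[0,0,-0.0012],0,0.05],[[0,0,-0.0012],0,0.05],[[0,0,-0.02],0,0.05],[[0,0,-0.06],0,0.05],[[0,0,-0.12],0,0.05],[[0,0,-0.16],0,0.05],[[0,0,-0.16],0,0.05]]' >/dev/null;python3 st.py
python3 - <<'E'
import numpy as np
from bench import viewer
import cv2
I=viewer.camera('side')['img']
z=lambda x,y,w,h,k:cv2.resize(I[y:y+h,x:x+w],None,fx=k,fy=k,interpolation=cv2.INTER_CUBIC)
cv2.imwrite('pics/m9.png',np.hstack([z(335,265,100,110,4),z(250,140,100,110,4)])[:,:,::-1])
E
```

```text
26.12 [435.142 263.78  200.672] ang -0.2620 [-0.259 -0.569 -0.375] [-0.059  0.015 -0.013] 49.98 Ftool [-0.618 -0.104  0.372] to lock [-0.194  0.226  0.115]
```

View pics/m9.png

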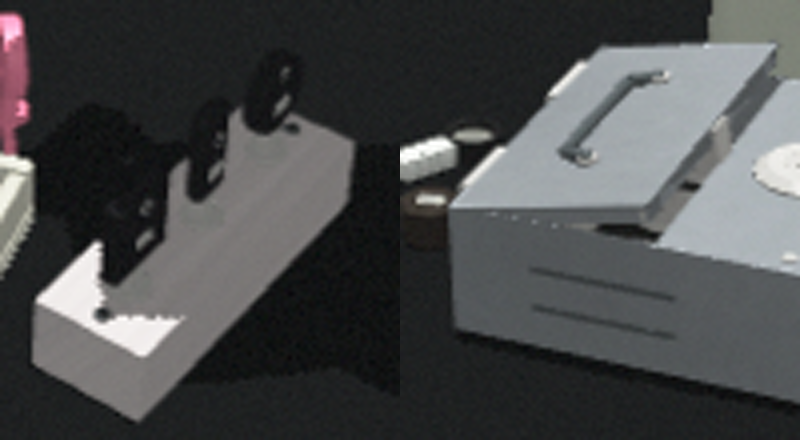

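The round key stands home at crop (272,90), as it did at the start, and the lid is open with the gripper clear.

```bash
python3 -c "
from bench import ticket; print(ticket.hand_in())"
```

```text
the job is handed in; nothing more can be done
None
```

The job is handed in: the round key unlocked the case, the lid is up, and the key is back fully home in its own slot with the gripper clear, at about 26 s on the robot's clock.

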